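# Eject a bearing from its nest and present it to the inspection camera

### The job

Press the sprung lever of the bearing nest all the way down until it snaps over and stays down, and let go of it: the bearing comes up out of its cup. Then pick that bearing up and present it to the upward-looking inspection camera: hold it still in the air on the lens's line of sight, its middle 100 mm in front of the lens, one flat face squarely towards the lens. Finish while holding it there; leave the lever latched, do not touch the camera or its stand, and leave the other things on the bench alone.

Things in the scene. Friction and masses are not known exactly. Their poses are not given: they have to be found in the camera images.
- nest: Bearing nest, fixed: base plate 140 x 104 x 10 mm (x -88 to +52, y -46 to +58 mm), on it a cup, 72 mm outer diameter, 51 mm bore, 45 mm high, open above. Origin: on the bench under the cup's centre; z up; the lever sticks out to the nest's -x. In the cup a lifter disc carries the bearing; at the start the disc's top is 30 mm up and the bearing lies 1 mm below the rim, out of grip.
- lever (a joint): Sprung rocker lever: 0 = up, 0.5 rad = fully down at its stop. Pivot along the nest's y, at x -52 mm, 30 mm up. Pressing it raises disc and bearing in proportion, level, by 26 mm at 0.5 rad (bearing then 56 to 70 mm above the bench). Takes 8 N at the pad at first, then less; past 0.42 rad the spring pulls it to the stop and holds it (3 to 4 N). Before that it springs back up.
- lever_pad (a point): Centre of the top face of the lever's black press pad (28 mm along the lever, 36 mm wide), 70 mm from the pivot. About 56 mm above the bench with the lever up, 21 mm fully down; on the way it moves less than 6 mm horizontally. The pad's outer end is higher by 0.28 rad slope with the lever up, lower by 0.22 rad fully down.
- bearing_mid (a point): Ball bearing in the nest's cup: 47 mm outer diameter, 14 mm thick, bore 20 mm, steel, 0.08 to 0.15 kg, loose. Point: its very centre, half-way up (7 mm from each flat face); z along the bearing's axis.
- lens (a point): Centre of the front face of the inspection camera's lens. z = its line of sight, outwards: up and leaning to the stand's -x side by 0.2 to 0.6 rad from vertical, different in each run, constant during it. The lens is a barrel 33 to 38 mm in diameter on a grey housing 46 x 50 x 50 mm that reaches from 70 to 20 mm behind this point.
- camera_stand: Stand of the inspection camera, fixed to the bench: base plate 80 x 86 x 10 mm with two upright cheeks up to 68 mm high, 74 mm apart over their outsides with knobs. Origin: on the bench under its centre; z up; the lens leans towards its -x. The tilt pivot is on its z axis, 55 mm up; the lens front lies 45 mm from the pivot.
- big_bearing_mid (a point): Bystander: a larger ball bearing lying flat on the bench, 62 mm diameter, 17 mm thick. Point: its centre, half-way up.
- sleeve_mid (a point): Bystander: flanged steel mandrel sleeve standing on the bench, 46 mm diameter, 45 mm high. Point: its centre, half-way up.
- card_box_mid (a point): Bystander: small card box lying flat, 53 x 52 x 18 mm. Point: its centre, half-way up. It lies on the side of the tall testing machine, which stands fixed on the bench at x over 0.45 m, y over 0.33 m: keep the arm clear of it when swinging in.
There are look-alikes about, which are no part of the job. Leave any turquoise look-alike of the part that bears bearing_mid alone.

How it is judged:
On the way, in this order (a step that is already met when the one before it is completed fails the run):
1. the lever is latched fully down with the robot off the nest, the bearing raised in it (value of joint lever above 0.46 rad and contact force between nest and the arm below 0.2 N and z of bearing_mid in the frame of nest between 0.055 and 0.08 m and horizontal distance between bearing_mid and nest below 0.02 m), for 0.2 s.
2. the bearing is lifted clear of the nest in the gripper (z of bearing_mid in the frame of nest above 0.09 m and contact force between the fingers and bearing above 1 N), for 0.1 s.
At the end, for the whole second after the job is handed in: The bearing is held still (under 20 mm/s) in the gripper (over 1 N), its centre within 10 mm of the lens axis each way and 88 to 112 mm in front of the lens, its axis within 0.15 rad (8.6 degrees) of the line of sight, either face; the lever still latched (over 0.46 rad) and the robot off the nest (x of bearing_mid in the frame of lens between -0.01 and 0.01 m and y of bearing_mid in the frame of lens between -0.01 and 0.01 m and z of bearing_mid in the frame of lens between 0.088 and 0.112 m and angle between the z axis of bearing_mid and the z axis of lens, either way round below 0.15 rad and contact force between the fingers and bearing above 1 N and linear speed of bearing below 0.02 m/s and contact force between nest and the arm below 0.2 N and value of joint lever above 0.46 rad); the arm keeps its last pose, push and grip.
It fails at once if the camera or its stand is touched by the robot or the bearing (contact force between camera_stand and the arm above 0.5 N or contact force between camera_stand and bearing above 0.5 N).
It fails at once if a bystander is moved by more than 20 mm (distance of any of big_bearing_mid, sleeve_mid, card_box_mid from where it was at the start of the episode above 0.02 m).
It also fails if it takes over 56 s, if anything falls off the work surface, if the arm or the gripper's body presses on something with over 40 N, if the wrist force passes 120 N, or if a joint passes its speed limit or range.

### The arm

A 6-joint arm with a two-finger parallel gripper is mounted at the origin on a cart in front of the work surface, level with it; the furniture and walls round the work are solid. World frame = base frame: x ahead of the robot, y to its left, z up, the work surface at z = 0. Lengths are in m, angles in rad, forces in N, time in s.
With the tool pointing down it reaches from about 0.375 to 0.75 m from the base axis. Payload 9 kg.
Tool frame: the origin (TCP) lies midway between the tips of the shut fingers; the grasp point (between the pads) lies 19 mm behind it; z points along the fingers, y is the line along which they close (so a half turn about z gives the same grasp; the last joint's range is limited). The gripper opens to 85 mm and grips with 20 to 120 N. Pads are 22 mm wide; open, the fingers measure 114 mm over their backs; the gripper's body (76 mm by 85 mm) begins 54 mm behind the grasp point. The pads swing forward as they close: fully open they stand 13 mm farther back than shut.
Start: joints at [1.108, 0.104, 0.097, 1.564, 0, 1.353], TCP at [0.145, 0.582, 0.231] pointing down, gripper open.
Joint ranges: [-2.99, 2.99], [-0.84, 1.86], [-1.1, 1.16], [-1.84, 2.11], [-1.51, 1.56], [-3.14, 3.14]. Speed limits (rad/s): [2.22, 2.22, 2.57, 3.14, 3.14, 3.14].

### API

Orientations are given as [roll, pitch, yaw] about the fixed x, y, z axes, in that order (R = Rz(yaw) Ry(pitch) Rx(roll)).
In Python, from cell import robot gives the robot as it stands. The module is installed in compiled form; this text tells all that it offers.
- The arm moves only by the tool move_arm, never from a script. Its argument "series" is a list of rows, each a list of 3 entries, a list of its own where there are three numbers: the opening, from 0 (shut) to 1 (fully open), then the shift along the tool's x, y, z in m, then the turn about the tool's z in rad. A call has 1 to 10 rows; each row is the pose to reach, as a shift and turn from the pose commanded when the call began, along the tool's axes at that moment; what a row does not reach only later rows make up. A row lasts 1/8 s, in which the tool goes at most 62.5 mm and 10.7 degrees, less where a joint would pass 70% of its speed; a pose out of reach is approached as far as the arm can. A call with a gripper value outside its range is refused whole. The fingers move at their own pace and stop on an object; the grip force is fixed at half the most. Time passes only in rows, so rows that repeat a pose let the fingers close. It gives the time, the measured TCP pose, the force, the opening and the grip force at its end, in the units of the state.
- robot.state(): the state, without advancing time (a new reading comes with each control period).
- robot.capture(name): name is "scene" or "top"; returns the picture (480x640x3 uint8, blue, green, red); there is no depth.
- robot.calibration(name): a dict with "intrinsics" (3x3 intrinsics, pixels), "k1" (the pictures are not rectified: a ray, as slopes to the right and down, at radius r is drawn at 1 + k1 r^2 times it, then the intrinsics apply), "xyz" and "orientation" of the camera in the world. Camera axes: x right, y down, z forward; pixel columns grow to the right and rows downward; lengths in m; the calibration is good to about 2 mm. A picture is of the moment at which its call begins. calibration takes no time and is no camera call.
- robot.sign_off(): hands the job in; it is judged then, once.
The state is a dict: "time_s": time; "q": joint angles; "dq": joint speeds; "tau": joint torques, N m; "position": TCP position; "tool_rot": TCP orientation; "wrist_force": force on the tool from outside, world axes, zero at the start; "ft_torque": the same for the moment, N m; "grip_width": finger opening in m; "finger_force": force on a finger pad.
Only numpy, scipy, OpenCV 4.12 (cv2) and the standard library are available. Lean on these libraries where they do the work, as an engineer would, in place of code of your own. Each camera call takes 0.05 s, during which the arm holds its last target. There are 200 camera calls.

## Working session

There is one attempt and no reset: what is moved stays moved. The work goes in short steps, Python scripts to look and compute and a tool call to move; the robot and the scene stay as the last step left them, time stands still between calls to the robot, and variables do not carry over. Pictures are saved under pics/ and viewed, at most 10 in all, crops included, and the job is handed in when it is done.

Besides the shell and the picture viewer there is one more tool, called after "Call:" as name(argument=value, ...) on one line, values as JSON. move_arm: Moves the arm, as the interface text tells. Its arguments: {"type":"object","properties":{"series":{"type":"array"}},"required":["series"]}

```bash
mkdir -p pics
cat > h.py <<'E'
import numpy as np, cv2
from scipy.spatial.transform import Rotation as R
from cell import robot
def cam(n):
    c=robot.calibration(n); K=np.array(c["intrinsics"]); o=np.array(c["orientation"])
    Rm=o if o.shape==(3,3) else R.from_euler('xyz',o).as_matrix()
    return K,c["k1"],np.array(c["xyz"]),Rm
def ray(n,u,v):
    K,k,p,Rm=cam(n)
    d=np.array([(u-K[0,2])/K[0,0],(v-K[1,2])/K[1,1]]); s=d.copy()
    for _ in range(20): s=d/(1+k*(s@s))
    r=Rm@np.array([s[0],s[1],1]); return p,r/np.linalg.norm(r)
def onz(n,u,v,z):
    p,r=ray(n,u,v); return p+r*(z-p[2])/r[2]
def proj(n,X):
    K,k,p,Rm=cam(n); c=Rm.T@(np.array(X)-p); s=c[:2]/c[2]; s=s*(1+k*(s@s))
    return K[0,0]*s[0]+K[0,2],K[1,1]*s[1]+K[1,2]
def tri(a,b):
    (p,r),(q,s)=ray('scene',*a),ray('top',*b)
    t=np.linalg.lstsq(np.c_[r,-s],q-p,rcond=None)[0]
    A,B=p+t[0]*r,q+t[1]*s; return (A+B)/2,np.linalg.norm(A-B)
E
python3 - <<'E'
from h import *
for n in("scene","top"):
    cv2.imwrite(f"pics/{n}0.png",robot.capture(n)); print(n,robot.calibration(n))
print(robot.state())
E
```

```text
scene {'intrinsics': array([[572.46958413,   0.        , 324.40462734],
       [  0.        , 572.46958413, 242.66238522],
       [  0.        ,   0.        ,   1.        ]]), 'k1': -0.1652033261633688, 'xyz': array([ 0.11706046, -0.84372681,  0.68386439]), 'orientation': array([-2.13144722,  0.00677631, -0.49755022])}
top {'intrinsics': array([[508.23302635,   0.        , 322.2159082 ],
       [  0.        , 508.23302635, 243.73720463],
       [  0.        ,   0.        ,   1.        ]]), 'k1': 0.027509779630206597, 'xyz': array([ 0.37597206, -0.00227741,  1.29346153]), 'orientation': array([-3.00011337,  0.00681154, -1.59889624])}
{'time_s': 0.1, 'q': array([ 1.10831922e+00,  1.04616866e-01,  9.65271808e-02,  1.56388768e+00,
       -9.27428293e-08,  1.35307894e+00]), 'dq': array([-0.00024564, -0.00021538,  0.0013342 ,  0.00056594,  0.00046857,
        0.00139067]), 'tau': array([ 6.24252410e-03, -5.58206105e+01,  5.04719853e+01,  1.30114710e-02,
       -3.19357850e-04,  1.44121753e-05]), 'position': array([0.14525803, 0.58184271, 0.23060245]), 'tool_rot': array([-3.14043948e+00, -2.55015120e-04,  2.89683278e+00]), 'wrist_force': array([ 0.42630553, -0.16851161, -0.52163026]), 'ft_torque': array([ 0.02007386,  0.00692167, -0.0164121 ]), 'finger_force': 0.0, 'grip_width': 0.08511798630580379}
```

View pics/scene0.png

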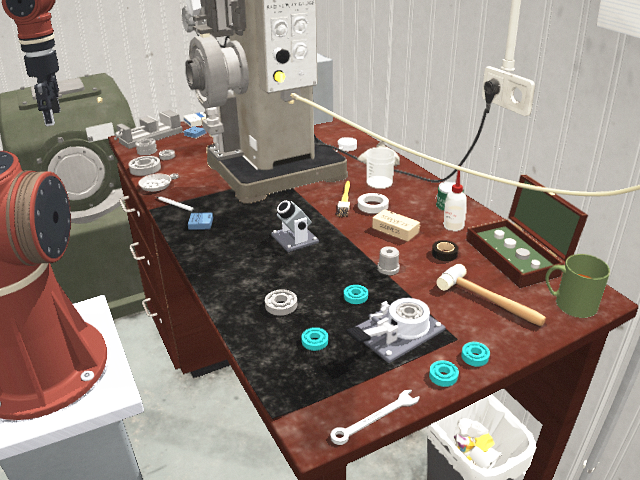

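View pics/top0.png

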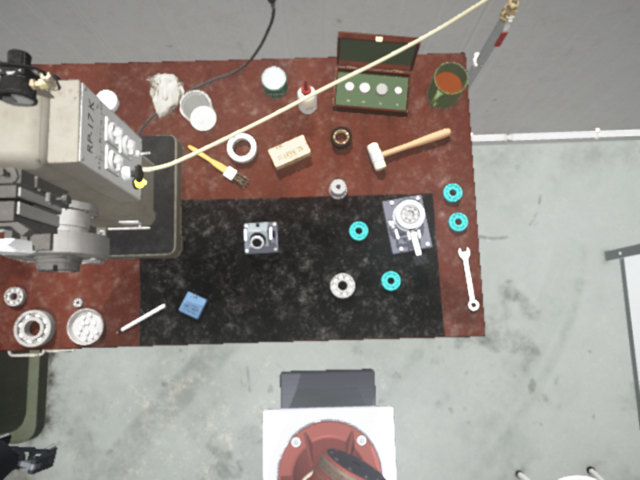

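The nest is at about scene (405,320) and top (409,222). The camera stand is at scene (296,225) and top (262,238). Candidates for the bearing are the steel one in the nest cup, at top (409,212), and turquoise rings at top (358,231), (391,281), (453,193) and (458,222). The one in the cup fits the description, and the turquoise rings are the look-alikes. I'll confirm this in one enlarged crop.

Run:
```python
from h import *
s=cv2.imread("pics/scene0.png");t=cv2.imread("pics/top0.png")
c=lambda i,x,y,w,h:cv2.resize(i[y:y+h,x:x+w],(400,300),interpolation=cv2.INTER_CUBIC)
cv2.imwrite("pics/crop1.png",np.vstack([np.hstack([c(s,350,285,100,75),c(t,370,185,80,60+15) if 0 else c(t,360,187,100,75)]),np.hstack([c(s,256,190,80,60),c(t,222,208,80,60)])]))
for n,u,v,z in[("top",409,213,.044),("top",262,238,.01),("top",417,245,.056),("scene",409,312,.044)]: print(n,onz(n,u,v,z))
```

```text
top [ 0.62537867 -0.21779423  0.044     ]
top [0.57823509 0.15476477 0.01      ]
top [ 0.54250988 -0.23113816  0.056     ]
scene [ 0.62029854 -0.22153334  0.044     ]
```

View pics/crop1.png

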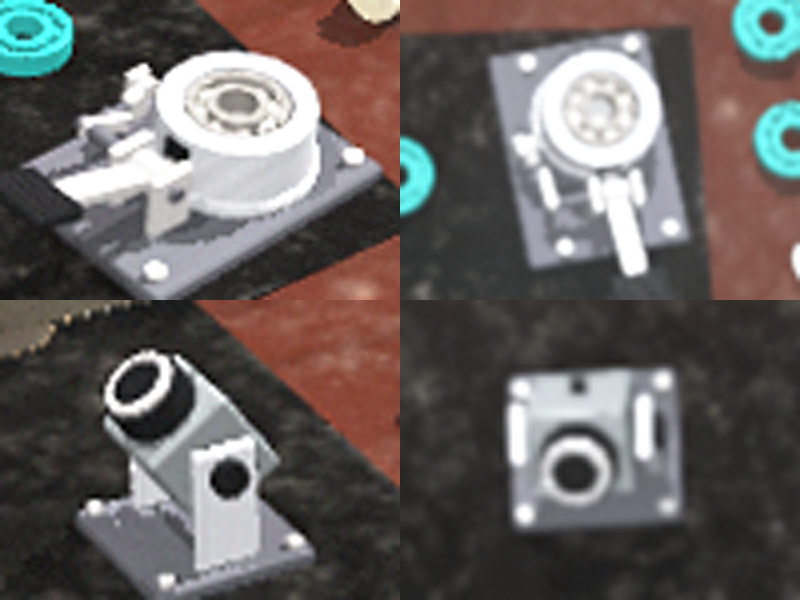

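The crop confirms it: the grey steel bearing sits in the white cup, and the pieces beside it are turquoise. The lever arm points towards the robot and ends in the black pad, at scene ≈(360,334). The lens ring is at scene ≈(284.4,207.4) and top ≈(257.2,242).

Run:
```python
from h import *
N=lambda x,y:(360+(x-400)/4,187+y/4)
S=lambda x,y:(222+(x-400)/5,208+(y-300)/5)
Sn=lambda x,y:(350+x/4,285+y/4); Ss=lambda x,y:(256+x/5,190+(y-300)/5)
b=tri(Sn(238,100),N(602,106));print("bearing",b, onz('top',*N(602,106),.044),onz('scene',*Sn(238,100),.044))
P=[onz('top',*N(*p),.012) for p in[(527,62),(632,43),(671,227),(566,246)]]
ax=(P[0]+P[1]-P[2]-P[3])[:2]; print("nest yaw",np.arctan2(ax[1],ax[0]),np.mean(P,0),[np.linalg.norm(P[i]-P[(i+1)%4]) for i in range(4)])
y=np.arctan2(ax[1],ax[0]);ux=np.array([np.cos(y),np.sin(y)]);uy=np.array([-ux[1],ux[0]])
o=np.mean(P,0)[:2]+18*ux/1e3-6*uy/1e3;print("origin from plate",o)
padb=o-ux*.119;print("pad",padb,"proj",proj('scene',[*padb,.056]),"pad scene meas",Sn(40,195),onz('scene',*Sn(40,195),.056))
Q=[onz('top',*S(*p),.012) for p in[(520,388),(662,380),(669,505),(524,514)]]
# lens leans -x : toward robot in picture (down)
ax=(Q[0]+Q[1]-Q[2]-Q[3])[:2];y2=np.arctan2(ax[1],ax[0]);c=np.mean(Q,0)
Q2=[onz('scene',*Ss(*p),.012) for p in[(94,507),(295,540),(166,580)]]
print("stand yaw",y2,c,"scene diag mid",(Q2[0]+Q2[1])/2,[np.linalg.norm(Q[i]-Q[(i+1)%4]) for i in range(4)])
L=tri(Ss(142,387),S(576,470));print("lens",L)
print("lens rel stand",R.from_euler('z',-y2).apply(L[0]-c))
for t in np.arange(.2,.65,.1):
    X=c*[1,1,0]+R.from_euler('z',y2).apply([-.045*np.sin(t),0,.055+.045*np.cos(t)]);print(t,X,np.round(proj('scene',X),1),np.round(proj('top',X),1))
print(Ss(142,387),S(576,470))
print("big",onz('top',342.5,286,.0085),"sleeve",onz('top',338,187,.0225))
```

```text
bearing (array([ 0.62269325, -0.2205541 ,  0.04710526]), np.float64(0.0015047924202236807)) [ 0.62399472 -0.22146526  0.044     ] [ 0.62435888 -0.21736397  0.044     ]
nest yaw 0.15400346875271032 [ 0.60575894 -0.22379268  0.012     ] [np.float64(0.0687604390075863), np.float64(0.12153294227040187), np.float64(0.06786716208547675), np.float64(0.12147778029874769)]
origin from plate [ 0.62446628 -0.22696055]
pad [ 0.50687466 -0.24521461] proj (np.float64(361.5883822120738), np.float64(335.58362838827003)) pad scene meas (360.0, 333.75) [ 0.50697221 -0.24004326  0.056     ]
stand yaw 0.03213298502728291 [0.57980474 0.15767949 0.012     ] scene diag mid [0.58134021 0.16138933 0.012     ] [np.float64(0.072793023620257), np.float64(0.06475681765771825), np.float64(0.07382875610795926), np.float64(0.06515002631054873)]
lens (array([0.55654766, 0.15627228, 0.09108438]), np.float64(0.0009270335879295678))
lens rel stand [-0.02329028 -0.00065929  0.07908438]
0.2 [0.57086924 0.15739227 0.099103  ] [289.8 202.4] [256.3 235.4]
0.30000000000000004 [0.5665132  0.15725225 0.09799014] [288.  203.4] [256.4 237.3]
0.4000000000000001 [0.56228997 0.15711649 0.09644774] [286.3 204.5] [256.6 239.1]
0.5000000000000001 [0.55824173 0.15698637 0.09449122] [284.7 205.7] [256.8 240.9]
0.6000000000000001 [0.55440895 0.15686317 0.0921401 ] [283.2 207.1] [257.  242.6]
(284.4, 207.4) (257.2, 242.0)
big [ 0.4500307  -0.04679504  0.0085    ] sleeve [ 0.70295622 -0.04331576  0.0225    ]
```

Call:
move_arm(series=[[0,[-0.328,-0.26,0],-1.2],[0,[-0.328,-0.26,0],-1.2],[0,[-0.328,-0.26,0],-1.2],[0,[-0.328,-0.26,0],-1.2],[0,[-0.328,-0.26,0],-1.2],[0,[-0.328,-0.26,0],-1.2],[0,[-0.328,-0.26,0],-1.2],[0,[-0.328,-0.26,0],-1.2],[0,[-0.328,-0.26,0],-1.2]])

```text
time_s: 1.23
position: [0.4014, 0.2488, 0.2309]
tool_rot: [3.141, -0.001, -2.19]
wrist_force: [-0.1, 0.5, 0.7]
grip_width: -0.0002
finger_force: 0.0
```

Call:
move_arm(series=[[0,[0.336,-0.369,0],-0.77],[0,[0.336,-0.369,0],-0.77],[0,[0.336,-0.369,0],-0.77],[0,[0.336,-0.369,0],-0.77],[0,[0.336,-0.369,0],-0.77],[0,[0.336,-0.369,0],-0.77],[0,[0.336,-0.369,0],-0.77],[0,[0.336,-0.369,0],-0.77],[0,[0.336,-0.369,0.131],-0.77],[0,[0.336,-0.369,0.131],-0.77]])

```text
time_s: 2.48
position: [0.5079, -0.2342, 0.1103]
tool_rot: [-3.14, -0.001, -1.417]
wrist_force: [-0.0, -0.7, -0.5]
grip_width: 0.0003
finger_force: 0.0
```

Call:
move_arm(series=[[0,[0,0,0.02],0],[0,[0,0,0.035],0],[0,[0,0,0.045],0],[0,[0,0,0.052],0],[0,[0,0,0.058],0],[0,[0,0,0.063],0],[0,[0,0,0.068],0],[0,[0,0,0.072],0],[0,[0,0,0.075],0],[0,[0,0,0.075],0]])

```text
time_s: 3.72
position: [0.5076, -0.2343, 0.0373]
tool_rot: [-3.141, -0.001, -1.417]
wrist_force: [-1.5, -1.5, 1.7]
grip_width: 0.0002
finger_force: 1.3
```

Run:
```python
from h import *
s=robot.capture("scene")
c=lambda i,x,y,w,h:cv2.resize(i[y:y+h,x:x+w],(600,450),interpolation=cv2.INTER_CUBIC)
cv2.imwrite("pics/press.png",c(s,310,265,140,105)); print(robot.state()["wrist_force"],robot.state()["position"])
```

```text
[-0.78902749 -1.83775557  3.33126264] [ 0.50760716 -0.23425691  0.03732621]
```

View pics/press.png

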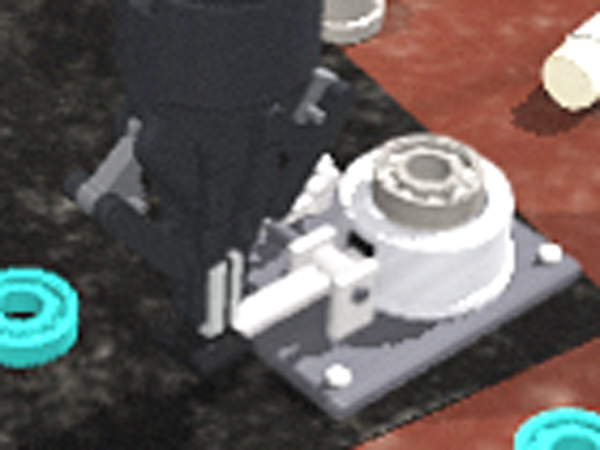

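The lever is partly pressed and the bearing is rising, at crop (430,180). I'll keep pressing.

Call:
move_arm(series=[[0,[0,0,0.005],0],[0,[0,0,0.009],0],[0,[0,0,0.012],0],[0,[0,0,0.014],0],[0,[0,0,0.015],0],[0,[0,0,0.015],0]])

```text
time_s: 4.53
position: [0.5076, -0.2335, 0.0236]
tool_rot: [-3.141, -0.0, -1.416]
wrist_force: [-8.2, 5.4, 21.2]
grip_width: 0.0
finger_force: 11.1
```

Call:
move_arm(series=[[0,[0,0,-0.02],0],[0,[0,0,-0.06],0],[0.5,[0,0,-0.12],0],[1,[0,0,-0.15],0],[1,[0,0,-0.15],0],[1,[0,0,-0.15],0]])

```text
time_s: 5.28
position: [0.507, -0.2334, 0.1709]
tool_rot: [3.141, 0.001, -1.416]
wrist_force: [-0.3, -1.1, -0.4]
grip_width: 0.072
finger_force: 0.0
```

Run:
```python
from h import *
s=robot.capture("scene");t=robot.capture("top")
cv2.imwrite("pics/s1.png",s);cv2.imwrite("pics/t1.png",t)
c=lambda i,x,y,w,h:cv2.resize(i[y:y+h,x:x+w],(400,300),interpolation=cv2.INTER_CUBIC)
cv2.imwrite("pics/latched.png",np.hstack([c(s,350,285,100,75),c(t,360,187,100,75)])); print(robot.state()["wrist_force"],robot.state()["position"],robot.state()["tool_rot"])
```

```text
[ 0.3722054   0.78487431 -0.61853024] [ 0.50659207 -0.23319621  0.17013405] [ 3.14021314e+00  1.76145817e-03 -1.41636672e+00]
```

View pics/latched.png

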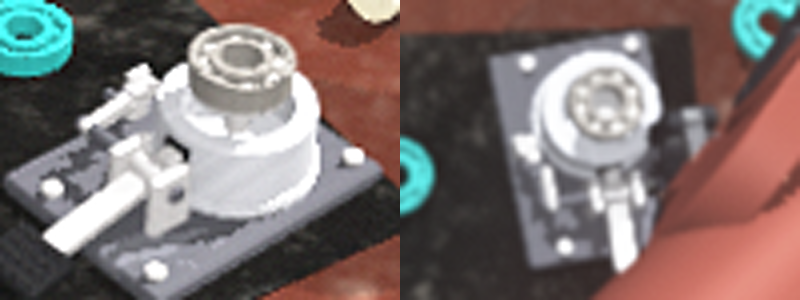

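The lever is latched with the pad down, and the raised bearing's top face is centred at scene (410.8,300.5) and top (412,212.3). I'll compute the grasp and fine-tune the lens measurement from sub-pixel masks.

```bash
cat >> h.py <<'E'
def togo(target,yaw=None):
    s=robot.state(); Rm=R.from_euler('xyz',s["tool_rot"]).as_matrix()
    return np.round(Rm.T@(np.array(target)-s["position"]),4), s["tool_rot"]
E
python3 - <<'E'
from h import *
a=(410.75,300.5);b=(412,212.25)
print(tri(a,b),onz('scene',*a,.07),onz('top',*b,.07))
m=(onz('scene',*a,.07)+onz('top',*b,.07))/2
print(togo([m[0],m[1],.045]),togo([m[0],m[1],.17]))
t=cv2.imread("pics/top0.png");s=cv2.imread("pics/scene0.png")
for n,im,(x,y,w,h) in(("top",t,(245,228,25,25)),("scene",s,(274,196,22,24))):
    g=cv2.cvtColor(im,cv2.COLOR_BGR2GRAY)[y:y+h,x:x+w]
    g=cv2.resize(g,None,fx=4,fy=4,interpolation=cv2.INTER_CUBIC)
    cs,_=cv2.findContours((g>185).astype(np.uint8),cv2.RETR_CCOMP,cv2.CHAIN_APPROX_NONE)
    for c in cs:
        if len(c)>25:
            e=cv2.fitEllipse(c);print(n,np.round(((e[0][0]+.5)/4-.5+x,(e[0][1]+.5)/4-.5+y),2),np.round(np.array(e[1])/4,2),round(e[2]))
E
```

```text
(array([ 0.62212399, -0.22097541,  0.0686523 ]), np.float64(3.62972103709743e-05)) [ 0.62103688 -0.22234309  0.07      ] [ 0.62183666 -0.22072585  0.07      ]
(array([ 0.0064, -0.1154,  0.125 ]), array([ 3.14021314e+00,  1.76145817e-03, -1.41636672e+00])) (array([ 0.0061, -0.1153, -0.    ]), array([ 3.14021314e+00,  1.76145817e-03, -1.41636672e+00]))
top [246.42 250.16] [3.6  4.26] 174
top [256.5  241.69] [12.61 13.35] 76
top [256.51 242.34] [ 9.28 10.62] 103
top [269.   232.93] [ 0.79 19.24] 180
top [254.43 233.51] [14.63 22.39] 81
scene [268.89 190.88] [34.28 69.82] 139
scene [292.26 202.49] [1.12 4.57] 134
scene [283.25 206.23] [ 9.77 14.76] 50
scene [282.81 205.89] [ 7.07 11.57] 48
```

Call:
move_arm(series=[[1,[0.0063,-0.06,0],0],[1,[0.0063,-0.1154,0],0],[1,[0.0063,-0.1154,0],0],[1,[0.0063,-0.1154,0.05],0],[1,[0.0063,-0.1154,0.09],0],[1,[0.0063,-0.1154,0.115],0],[1,[0.0063,-0.1154,0.125],0],[1,[0.0063,-0.1154,0.125],0]])

```text
time_s: 6.38
position: [0.6215, -0.2221, 0.0464]
tool_rot: [3.141, 0.001, -1.417]
wrist_force: [-0.5, -0.2, -0.1]
grip_width: 0.0854
finger_force: 0.0
```

Run:
```python
from h import *
print(togo([.6215,-.2215,.045]),robot.state()["wrist_force"])
L=tri((283.2,206.2),(256.5,241.9));print(L)
c=np.array([.5805,.1585,0])
for t in(.5,.55,.6):
  X=c+R.from_euler('z',.032).apply([-.045*np.sin(t),0,.055+.045*np.cos(t)]);print(t,X,proj('scene',X),proj('top',X))
```

```text
(array([-0.0006, -0.0001,  0.0014]), array([ 3.14097973e+00,  6.38404398e-04, -1.41661363e+00])) [-0.52244349 -0.24871389 -0.07950351]
(array([0.55557709, 0.15791191, 0.09368115]), np.float64(0.0009176279470655796))
0.5 [0.5589369  0.15780975 0.09449122] (np.float64(284.81969468824474), np.float64(205.49457959452417)) (np.float64(256.4194600121811), np.float64(240.63858228752588))
0.55 [0.55699112 0.15774746 0.0933636 ] (np.float64(284.0401237345377), np.float64(206.17510614766883)) (np.float64(256.517375659851), np.float64(241.51300540129282))
0.6 [0.5551041  0.15768705 0.0921401 ] (np.float64(283.2864927732121), np.float64(206.8881164075109)) (np.float64(256.6195172160667), np.float64(242.36767529192215))
```

Call:
move_arm(series=[[0,[0,0,0],0],[0,[0,0,0],0],[0,[0,0,0],0],[0,[0,0,0],0],[0,[0,0,0],0],[0,[0,0,0],0],[0,[0,0,0],0],[0,[0,0,0],0]])

```text
time_s: 7.38
position: [0.6224, -0.2223, 0.0467]
tool_rot: [-3.141, -0.0, -1.416]
wrist_force: [2.9, -1.7, 4.2]
grip_width: 0.0438
finger_force: 60.2
```

Call:
move_arm(series=[[0,[0,0,-0.01],0],[0,[0,0,-0.03],0],[0,[0,0,-0.05],0],[0,[0,0,-0.055],0],[0,[0,0,-0.055],0],[0,[0,0,-0.055],0]])

```text
time_s: 8.12
position: [0.6217, -0.222, 0.1007]
tool_rot: [3.141, 0.001, -1.416]
wrist_force: [-0.7, 0.4, -0.7]
grip_width: 0.0436
finger_force: 61.1
```

Run:
```python
from h import *
s=robot.capture("scene");t=robot.capture("top")
cv2.imwrite("pics/s2.png",s);cv2.imwrite("pics/t2.png",t)
c=lambda i,x,y,w,h:cv2.resize(i[y:y+h,x:x+w],(400,300),interpolation=cv2.INTER_CUBIC)
cv2.imwrite("pics/lift.png",np.hstack([c(s,350,255,120,90),c(t,360,187,100,75)])); print(robot.state()["position"],robot.state()["tool_rot"],robot.state()["wrist_force"])
# nest frame: tilt station 52 mm to nest -y of cup
o=np.array([.6220,-.2215]); uy=np.array([-.153,.988]); p=o-uy*.052
print(p,togo([*p,.10]))
```

```text
[ 0.62170058 -0.22192712  0.10066158] [ 3.14056883e+00  9.47096241e-04 -1.41642096e+00] [-0.35842993  1.23135792 -0.90031809]
[ 0.629956 -0.272876] (array([ 0.0516, -0.0003,  0.0006]), array([ 3.14056883e+00,  9.47096241e-04, -1.41642096e+00]))
```

View pics/lift.png

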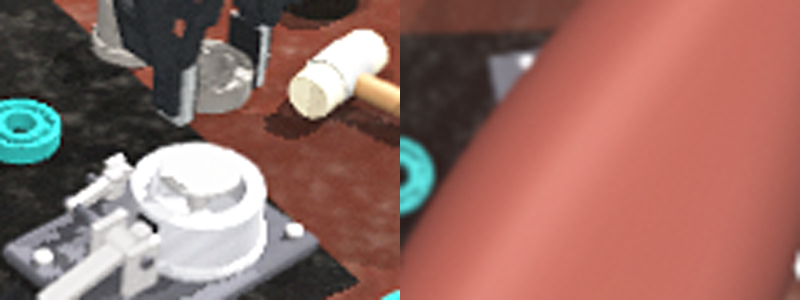

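The bearing is held between the fingers at left crop (222,75) but looks pitched about the grip line. The cup and raised disc look intact. I'll zoom in.

Run:
```python
from h import *
s=cv2.imread("pics/s2.png")
x,y=385,240
cv2.imwrite("pics/lift2.png",cv2.resize(s[y:y+60,x:x+80],(800,600),interpolation=cv2.INTER_CUBIC))
X=robot.state()["position"]
for h in(0,.01,.02,.03):
  print(h,[np.round((np.array(proj('scene',X+np.array([dx*.988,dx*.153,h])))-[x,y])*10) for dx in(-.0235,0,.0235)])
```

```text
0 [array([174., 512.]), array([273., 461.]), array([369., 411.])]
0.01 [array([178., 465.]), array([278., 414.]), array([374., 364.])]
0.02 [array([182., 416.]), array([282., 366.]), array([379., 317.])]
0.03 [array([186., 368.]), array([287., 318.]), array([384., 269.])]
```

View pics/lift2.png

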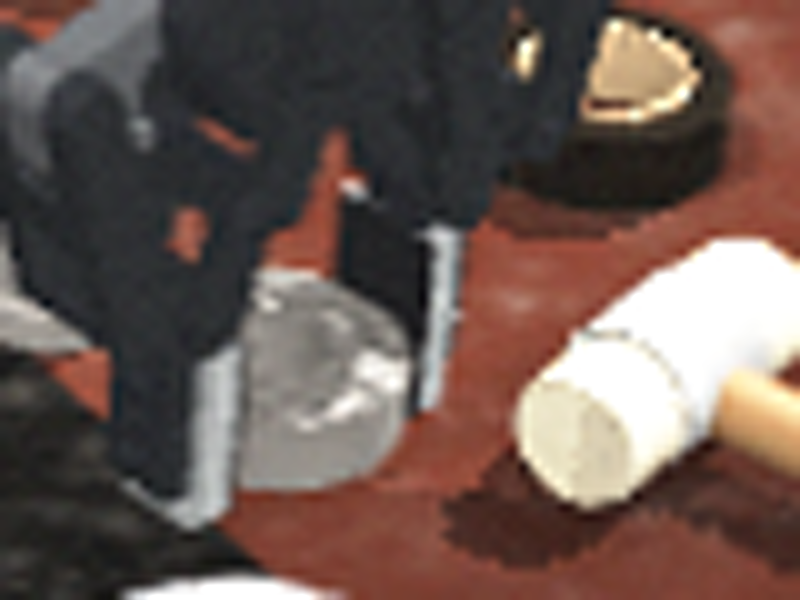

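On the zoom the bearing is still level: its top face spans crop y 270–410 with the side wall below, and the size fits. The tool can't tilt, so I'll pivot the bearing in the pads by pressing its edge on the cup rim from the nest's free -y side.

Call:
move_arm(series=[[0,[0.03,0,0],0],[0,[0.0516,0,0],0],[0,[0.0516,0,0],0],[0,[0.0516,0,0.03],0],[0,[0.0516,0,0.055],0],[0,[0.0516,0,0.06],0],[0,[0.0516,0,0.063],0],[0,[0.0516,0,0.065],0],[0,[0.0516,0,0.067],0],[0,[0.0516,0,0.067],0]])

```text
time_s: 9.48
position: [0.6309, -0.2737, 0.0366]
tool_rot: [-3.14, -0.001, -1.416]
wrist_force: [-2.6, 1.6, 6.7]
grip_width: 0.0436
finger_force: 61.8
```

Call:
move_arm(series=[[0,[0,0,0.002],0],[0,[0,0,0.004],0],[0,[0,0,0.006],0],[0,[0,0,0.008],0],[0,[0,0,0.01],0],[0,[0,0,0.01],0]])

```text
time_s: 10.22
position: [0.6332, -0.2755, 0.0295]
tool_rot: [-3.135, -0.006, -1.417]
wrist_force: [1.0, -2.7, 15.5]
grip_width: 0.0433
finger_force: 59.2
```

Call:
move_arm(series=[[0,[0,0,0.002],0],[0,[0,0,0.004],0],[0,[0,0,0.004],0],[0,[0,0,0.004],0]])

```text
time_s: 10.72
position: [0.6336, -0.2759, 0.0258]
tool_rot: [-3.134, -0.007, -1.417]
wrist_force: [1.9, -3.3, 16.9]
grip_width: 0.0432
finger_force: 60.4
```

Call:
move_arm(series=[[0,[0.002,0,-0.01],0],[0,[0.004,0,-0.04],0],[0,[0.004,0,-0.09],0],[0,[0.004,0,-0.14],0],[0,[0.004,0,-0.19],0],[0,[0.004,0,-0.19],0],[0,[0.004,0,-0.19],0]])

```text
time_s: 11.6
position: [0.6305, -0.277, 0.2099]
tool_rot: [3.141, 0.001, -1.416]
wrist_force: [0.1, -0.5, -1.8]
grip_width: 0.0433
finger_force: 61.2
```

Run:
```python
from h import *
print(togo([.50,.0,.21]),robot.state()["position"])
```

```text
(array([-2.938e-01,  8.640e-02,  1.000e-04]), array([ 3.14104357e+00,  6.67201875e-04, -1.41641127e+00])) [ 0.6305162  -0.27700101  0.20986455]
```

Call:
move_arm(series=[[0,[-0.05,0.015,0],0.17],[0,[-0.1,0.03,0],0.34],[0,[-0.15,0.044,0],0.51],[0,[-0.2,0.059,0],0.68],[0,[-0.25,0.074,0],0.85],[0,[-0.294,0.086,0],1.02],[0,[-0.294,0.086,0],1.19],[0,[-0.294,0.086,0],1.36],[0,[-0.294,0.086,0],1.53],[0,[-0.294,0.086,0],1.69]])

```text
time_s: 12.85
position: [0.4995, 0.0005, 0.2084]
tool_rot: [3.141, -0.003, -3.112]
wrist_force: [0.1, 0.2, -0.3]
grip_width: 0.0426
finger_force: 61.5
```

Run:
```python
from h import *
s=robot.capture("scene");t=robot.capture("top")
cv2.imwrite("pics/s3.png",s);cv2.imwrite("pics/t3.png",t)
st=robot.state();X=st["position"];print(X,st["tool_rot"])
a=proj('scene',X+[0,0,.0165]);b=proj('top',X+[0,0,.0165]);print(a,b)
def c(i,p,w=64,h=48):
    x,y=int(p[0]-w/2),int(p[1]-h/2);print(x,y);return cv2.resize(i[y:y+h,x:x+w],(800,600),interpolation=cv2.INTER_CUBIC)
cv2.imwrite("pics/tilt.png",c(s,a))
```

```text
[4.99540580e-01 4.08708809e-04 2.08682049e-01] [ 3.14060750e+00 -2.93304296e-03 -3.10826102e+00]
(np.float64(288.9944908414362), np.float64(185.5623109457414)) (np.float64(322.7453378348742), np.float64(257.17678845235395))
256 161
```

View pics/tilt.png

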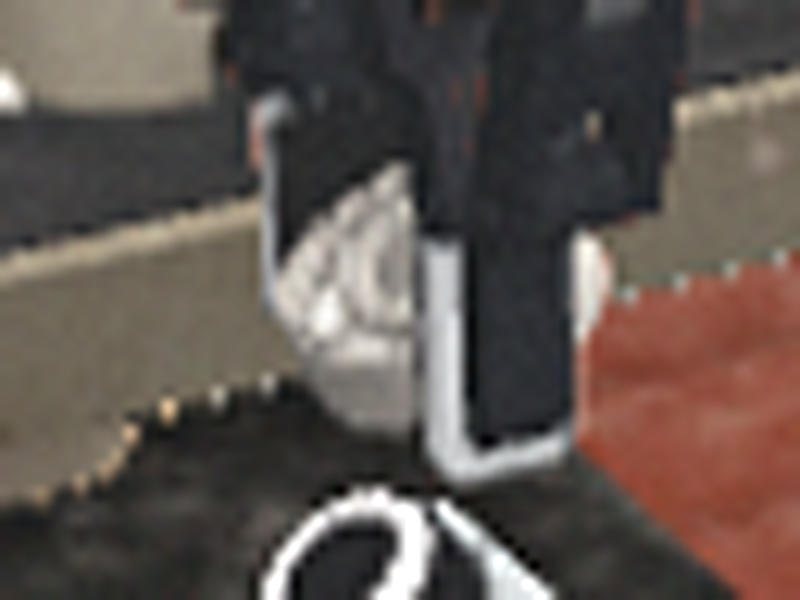

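The bearing is now clearly pitched, with its face towards the left (-x). I'll turn the finger line into the scene camera's viewing direction so both ends of the bearing show beside the near finger, which gives the tilt directly.

Call:
move_arm(series=[[0,[0,0,0],0.15],[0,[0,0,0],0.3],[0,[0,0,0],0.456],[0,[0,0,0],0.456],[0,[0,0,0],0.456]])

```text
time_s: 13.58
position: [0.5002, 0.0002, 0.2099]
tool_rot: [-3.142, -0.001, 2.726]
wrist_force: [0.0, -0.3, -1.8]
grip_width: 0.0429
finger_force: 61.4
```

Run:
```python
from h import *
s=robot.capture("scene")
cv2.imwrite("pics/s4.png",s)
st=robot.state();X=st["position"];print(X,st["tool_rot"])
x,y=264,162
cv2.imwrite("pics/tilt2.png",cv2.resize(s[y:y+39,x:x+52],(780,585),interpolation=cv2.INTER_CUBIC))
print((np.array(proj('scene',X+[0,0,.0165]))-[x,y])*15)
```

```text
[5.00334796e-01 1.87387891e-04 2.10146625e-01] [ 3.14157678e+00 -6.15596222e-04  2.72478323e+00]
[381.23452716 341.72788651]
```

View pics/tilt2.png

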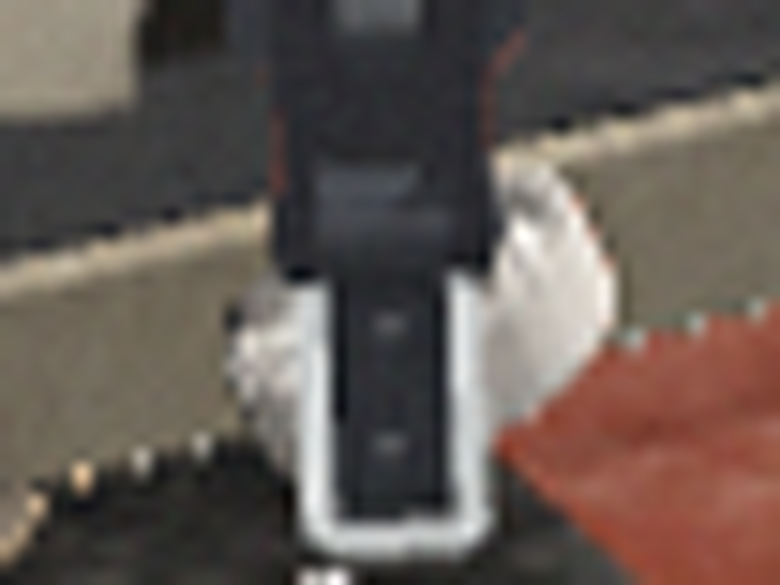

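The raised end of the bearing shows right of the finger, with its corner at (555,165) and rightmost point near (612,295). The lower end is at left (228,350). By eye the tilt is about 0.4 rad, against about 0.575 needed. I'll extract the end edges numerically by differencing against the clean first picture.

Run:
```python
from h import *
a=cv2.imread("pics/scene0.png").astype(int);b=cv2.imread("pics/s4.png").astype(int)
x,y=264,162
f=lambda i:cv2.resize(i[y:y+39,x:x+52].astype(np.float32),None,fx=4,fy=4,interpolation=cv2.INTER_LINEAR)
m=np.abs(f(b)-f(a)).max(2)>40
for r in range(36,130,4):
    w=np.where(m[r])[0]; print(round(r/4+.0,1),w.min()/4,w.max()/4,end=' | ')
# candidate geometry: predicted end-edge for tilt th
st=robot.state();X=st["position"]+np.array([0,0,.0165]);tx=R.from_euler('xyz',st["tool_rot"]).as_matrix()[:,0]
print(tx)
for th in(.35,.45,.55,.65):
    n=np.cos(th)*np.array([0,0,1])+np.sin(th)*tx; t=np.cos(th)*-tx+np.sin(th)*np.array([0,0,1])
    print(th,[np.round(np.array(proj('scene',X+s*.0235*t+k*.007*n))-[x,y],1) for s in(1,-1) for k in(1,-1)])
```

```text
Traceback (most recent call last):
ValueError: zero-size array to reduction operation minimum which has no identity
```

Run:
```python
from h import *
a=cv2.imread("pics/scene0.png");b=cv2.imread("pics/s4.png")
x,y=264,162
f=lambda i:cv2.resize(i[y:y+39,x:x+52].astype(np.float32),None,fx=4,fy=4,interpolation=cv2.INTER_LINEAR)
m=np.abs(f(b)-f(a)).max(2)>40
for r in range(36,136,4):
    w=np.where(m[r])[0]; print(r/4,(w.min()/4,w.max()/4) if len(w) else None,end=' | ')
st=robot.state();X=st["position"]+np.array([0,0,.0165]);tx=R.from_euler('xyz',st["tool_rot"]).as_matrix()[:,0]
print(tx)
for th in(.35,.45,.55,.65):
    n=np.cos(th)*np.array([0,0,1])+np.sin(th)*tx; t=np.cos(th)*-tx+np.sin(th)*np.array([0,0,1])
    print(th,[np.round(np.array(proj('scene',X+s*.0235*t+k*.007*n))-[x,y],1) for s in(1,-1) for k in(1,-1)])
```

```text
9.0 None | 10.0 (np.float64(30.25), np.float64(32.5)) | 11.0 (np.float64(27.0), np.float64(36.5)) | 12.0 (np.float64(23.0), np.float64(37.5)) | 13.0 (np.float64(18.75), np.float64(38.5)) | 14.0 (np.float64(18.0), np.float64(38.75)) | 15.0 (np.float64(18.0), np.float64(39.25)) | 16.0 (np.float64(18.25), np.float64(39.75)) | 17.0 (np.float64(18.25), np.float64(40.25)) | 18.0 (np.float64(18.75), np.float64(40.75)) | 19.0 (np.float64(22.0), np.float64(41.0)) | 20.0 (np.float64(18.5), np.float64(41.0)) | 21.0 (np.float64(15.25), np.float64(40.75)) | 22.0 (np.float64(16.0), np.float64(40.5)) | 23.0 (np.float64(15.75), np.float64(40.0)) | 24.0 (np.float64(15.25), np.float64(39.25)) | 25.0 (np.float64(15.75), np.float64(38.25)) | 26.0 (np.float64(16.25), np.float64(37.25)) | 27.0 (np.float64(18.75), np.float64(36.0)) | 28.0 (np.float64(18.25), np.float64(35.25)) | 29.0 (np.float64(18.0), np.float64(33.0)) | 30.0 (np.float64(18.0), np.float64(32.75)) | 31.0 (np.float64(18.5), np.float64(32.75)) | 32.0 (np.float64(19.5), np.float64(32.75)) | 33.0 (np.float64(19.75), np.float64(32.75)) | [-9.14385110e-01  4.04845023e-01  6.15596183e-04]
0.35 [array([36.1, 15. ]), array([39. , 21.5]), array([11.8, 24.1]), array([14.8, 30.5])]
0.45 [array([35.2, 14. ]), array([38.8, 20.2]), array([12. , 25.3]), array([15.8, 31.4])]
0.55 [array([34.2, 13.2]), array([38.5, 19.1]), array([12.4, 26.5]), array([16.8, 32.2])]
0.65 [array([33.1, 12.5]), array([38. , 17.9]), array([12.9, 27.6]), array([17.9, 32.9])]
```

The right end edge (rows 14–18) has a slope of 0.50, which gives a tilt of about 0.39 rad. That's about 0.18 short, so I'll go back to the rim and press 3 mm deeper than before.

Run:
```python
from h import *
print(togo([.631,-.274,.21]))
```

```text
(array([-0.2305, -0.1978,  0.    ]), array([ 3.14157678e+00, -6.15596222e-04,  2.72478323e+00]))
```

Call:
move_arm(series=[[0,[-0.045,-0.04,0],-0.18],[0,[-0.09,-0.08,0],-0.36],[0,[-0.135,-0.12,0],-0.54],[0,[-0.18,-0.16,0],-0.72],[0,[-0.2305,-0.1978,0],-0.9],[0,[-0.2305,-0.1978,0],-1.08],[0,[-0.2305,-0.1978,0],-1.26],[0,[-0.2305,-0.1978,0],-1.44],[0,[-0.2305,-0.1978,0],-1.62],[0,[-0.2305,-0.1978,0],-1.8]])

```text
time_s: 14.88
position: [0.63, -0.2745, 0.2101]
tool_rot: [3.141, 0.0, -1.753]
wrist_force: [0.5, 0.4, -1.3]
grip_width: 0.0431
finger_force: 61.6
```

Call:
move_arm(series=[[0,[0,0,0],-0.17],[0,[0,0,0],-0.342],[0,[0,0,0],-0.342],[0,[0,0,0],-0.342]])

```text
time_s: 15.38
position: [0.6301, -0.2745, 0.2104]
tool_rot: [3.141, 0.0, -1.423]
wrist_force: [0.6, 0.1, -1.7]
grip_width: 0.0433
finger_force: 61.6
```

Run:
```python
from h import *
print(togo([.631,-.274,.04]),robot.state()["position"])
```

```text
(array([-0.0004, -0.001 ,  0.1704]), array([ 3.14145188e+00,  2.37024942e-04, -1.42304379e+00])) [ 0.63007296 -0.27453347  0.21035701]
```

Call:
move_arm(series=[[0,[0.003,0,0.05],0],[0,[0.003,0,0.11],0],[0,[0.003,0,0.16],0],[0,[0.003,0,0.17],0],[0,[0.003,0,0.176],0],[0,[0.003,0,0.178],0],[0,[0.003,0,0.178],0]])

```text
time_s: 16.25
position: [0.6316, -0.2782, 0.0345]
tool_rot: [-3.14, -0.002, -1.421]
wrist_force: [-0.3, -0.6, -1.0]
grip_width: 0.0433
finger_force: 61.6
```

Call:
move_arm(series=[[0,[0,0,0.001],0],[0,[0,0,0.002],0],[0,[0,0,0.002],0]])

```text
time_s: 16.62
position: [0.6305, -0.2775, 0.0305]
tool_rot: [3.142, 0.0, -1.42]
wrist_force: [-1.0, -0.6, -1.7]
grip_width: 0.043
finger_force: 61.6
```

Call:
move_arm(series=[[0,[0,0,0.001],0],[0,[0,0,0.002],0],[0,[0,0,0.002],0]])

```text
time_s: 17.0
position: [0.6305, -0.2774, 0.0283]
tool_rot: [3.141, 0.0, -1.42]
wrist_force: [0.1, 0.2, -1.4]
grip_width: 0.0435
finger_force: 61.6
```

Call:
move_arm(series=[[0,[0,0,0.001],0],[0,[0,0,0.002],0],[0,[0,0,0.002],0]])

```text
time_s: 17.38
position: [0.6306, -0.2775, 0.0266]
tool_rot: [-3.141, 0.0, -1.42]
wrist_force: [-0.7, 0.2, -0.4]
grip_width: 0.0432
finger_force: 61.7
```

Call:
move_arm(series=[[0,[0,0,0.001],0],[0,[0,0,0.002],0],[0,[0,0,0.002],0]])

```text
time_s: 17.75
position: [0.6311, -0.278, 0.0257]
tool_rot: [-3.14, -0.001, -1.42]
wrist_force: [-1.2, -0.1, 6.2]
grip_width: 0.0434
finger_force: 62.4
```

Call:
move_arm(series=[[0,[0,0,0.002],0],[0,[0,0,0.004],0],[0,[0,0,0.0055],0],[0,[0,0,0.0055],0],[0,[0,0,0.0055],0]])

```text
time_s: 18.38
position: [0.6326, -0.2795, 0.0228]
tool_rot: [-3.137, -0.005, -1.421]
wrist_force: [-0.8, -2.4, 16.3]
grip_width: 0.0434
finger_force: 64.0
```

Call:
move_arm(series=[[0,[0,0,0.001],0],[0,[0,0,0.001],0]])

```text
time_s: 18.62
position: [0.6328, -0.2796, 0.0221]
tool_rot: [-3.137, -0.005, -1.421]
wrist_force: [-2.0, -3.1, 17.8]
grip_width: 0.0433
finger_force: 64.3
```

Call:
move_arm(series=[[0,[0.002,0,-0.015],0],[0,[0.004,0,-0.05],0],[0,[0.004,0,-0.1],0],[0,[0.004,0,-0.15],0],[0,[0.004,0,-0.19],0],[0,[0.004,0,-0.19],0],[0,[0.004,0,-0.19],0]])

```text
time_s: 19.5
position: [0.6309, -0.2813, 0.207]
tool_rot: [3.141, 0.001, -1.42]
wrist_force: [-0.2, -0.5, -1.9]
grip_width: 0.043
finger_force: 62.4
```

Run:
```python
from h import *
print(togo([.50,.0,.21]),robot.state()["position"])
```

```text
(array([-0.2977,  0.0873, -0.0026]), array([ 3.14070530e+00,  1.03631563e-03, -1.42040747e+00])) [ 0.63087789 -0.28125864  0.20701865]
```

Call:
move_arm(series=[[0,[-0.05,0.015,0],0.18],[0,[-0.1,0.03,0],0.36],[0,[-0.15,0.044,0],0.54],[0,[-0.2,0.059,0],0.72],[0,[-0.25,0.074,-0.0026],0.9],[0,[-0.2977,0.0873,-0.0026],1.08],[0,[-0.2977,0.0873,-0.0026],1.26],[0,[-0.2977,0.0873,-0.0026],1.44],[0,[-0.2977,0.0873,-0.0026],1.62],[0,[-0.2977,0.0873,-0.0026],1.8]])

```text
time_s: 20.75
position: [0.4992, 0.0001, 0.2087]
tool_rot: [3.141, -0.003, 3.057]
wrist_force: [-0.2, 0.5, -1.3]
grip_width: 0.0429
finger_force: 62.4
```

Call:
move_arm(series=[[0,[0,0,0],0.17],[0,[0,0,0],0.34],[0,[0,0,0],0.34],[0,[0,0,0],0.34]])

```text
time_s: 21.25
position: [0.4998, -0.0001, 0.2097]
tool_rot: [-3.141, -0.002, 2.727]
wrist_force: [-1.1, -0.5, -0.7]
grip_width: 0.0434
finger_force: 62.4
```

```bash
cat > edge.py <<'E'
from h import *
import sys
a=cv2.imread("pics/scene0.png");b=robot.capture("scene");cv2.imwrite(sys.argv[1],b)
st=robot.state();X=st["position"]+np.array([0,0,.0165]);tx=R.from_euler('xyz',st["tool_rot"]).as_matrix()[:,0]
p=proj('scene',X);x,y=int(p[0]-25),int(p[1]-23);print(st["position"],st["tool_rot"],x,y,np.array(p)-[x,y])
f=lambda i:cv2.resize(i[y:y+39,x:x+52].astype(np.float32),None,fx=4,fy=4,interpolation=cv2.INTER_LINEAR)
m=np.abs(f(b)-f(a)).max(2)>40
for r in range(32,132,4):
    w=np.where(m[r])[0]; print(r/4,(float(w.min()/4),float(w.max()/4)) if len(w) else None,end=' | ')
print()
for th in(.35,.45,.55,.65):
    n=np.cos(th)*np.array([0,0,1])+np.sin(th)*tx; t=np.cos(th)*-tx+np.sin(th)*np.array([0,0,1])
    print(th,*[np.round(np.array(proj('scene',X+s*.0235*t+k*.007*n))-[x,y],1) for s in(1,-1) for k in(1,-1)])
E
python3 edge.py pics/s5.png
```

```text
[ 4.99905804e-01 -1.23519130e-04  2.09985914e-01] [-3.14152952e+00 -1.08344085e-03  2.72583470e+00] 264 161 [25.2778951  23.98146462]
8.0 None | 9.0 None | 10.0 None | 11.0 (30.25, 32.5) | 12.0 (27.0, 33.0) | 13.0 (23.0, 37.5) | 14.0 (18.75, 38.25) | 15.0 (18.0, 38.75) | 16.0 (18.0, 39.25) | 17.0 (18.25, 39.75) | 18.0 (18.75, 40.75) | 19.0 (19.0, 41.0) | 20.0 (22.0, 41.0) | 21.0 (18.75, 41.0) | 22.0 (18.5, 40.75) | 23.0 (16.75, 40.0) | 24.0 (15.0, 39.5) | 25.0 (15.0, 38.5) | 26.0 (15.25, 37.75) | 27.0 (16.0, 37.0) | 28.0 (18.0, 35.75) | 29.0 (18.25, 33.75) | 30.0 (18.0, 32.75) | 31.0 (18.0, 32.5) | 32.0 (18.75, 32.75) | 
0.35 [36.  16.2] [38.9 22.7] [11.7 25.3] [14.7 31.7]
0.45 [35.1 15.2] [38.7 21.4] [11.9 26.5] [15.6 32.6]
0.55 [34.1 14.4] [38.4 20.3] [12.3 27.7] [16.6 33.4]
0.65 [33.  13.7] [37.9 19.1] [12.7 28.8] [17.7 34.1]
```

The outline hardly changed: the tilt is now about 0.45 rad, and most of that push was elastic. I'll press about 3.5 mm deeper.

Run:
```python
from h import *
print(togo([.631,-.278,.21]))
```

```text
(array([-0.2322, -0.2013, -0.0003]), array([-3.14152952e+00, -1.08344085e-03,  2.72583470e+00]))
```

Call:
move_arm(series=[[0,[-0.045,-0.04,0],-0.18],[0,[-0.09,-0.08,0],-0.36],[0,[-0.135,-0.12,0],-0.54],[0,[-0.18,-0.16,0],-0.72],[0,[-0.2322,-0.2013,0],-0.9],[0,[-0.2322,-0.2013,0],-1.08],[0,[-0.2322,-0.2013,0],-1.26],[0,[-0.2322,-0.2013,0],-1.44],[0,[-0.2322,-0.2013,0],-1.62],[0,[-0.2322,-0.2013,0],-1.8]])

```text
time_s: 22.55
position: [0.6304, -0.2785, 0.2101]
tool_rot: [3.141, 0.0, -1.752]
wrist_force: [-0.2, 0.6, -0.8]
grip_width: 0.0433
finger_force: 62.4
```

Call:
move_arm(series=[[0,[0,0,0.05],-0.17],[0,[0,0,0.1],-0.342],[0,[0,0,0.15],-0.342],[0,[0,0,0.17],-0.342],[0,[0,0,0.18],-0.342],[0,[0,0,0.184],-0.342],[0,[0,0,0.184],-0.342]])

```text
time_s: 23.42
position: [0.6314, -0.2791, 0.0282]
tool_rot: [-3.14, -0.001, -1.418]
wrist_force: [0.0, 0.2, -1.2]
grip_width: 0.0431
finger_force: 62.3
```

Call:
move_arm(series=[[0,[0,0,0.002],0],[0,[0,0,0.004],0],[0,[0,0,0.006],0],[0,[0,0,0.008],0],[0,[0,0,0.01],0],[0,[0,0,0.011],0],[0,[0,0,0.011],0]])

```text
time_s: 24.3
position: [0.6323, -0.2812, 0.0178]
tool_rot: [-3.138, -0.005, -1.419]
wrist_force: [4.9, -9.3, 1.0]
grip_width: 0.0428
finger_force: 62.8
```

The force has turned sideways, so the bearing's edge may have slipped off the rim. I'll back away outwards, lift and measure edge-on.

Call:
move_arm(series=[[0,[0.004,0,0],0],[0,[0.012,0,-0.01],0],[0,[0.012,0,-0.06],0],[0,[0.012,0,-0.12],0],[0,[0.012,0,-0.18],0],[0,[0.012,0,-0.194],0],[0,[0.012,0,-0.194],0]])

```text
time_s: 25.18
position: [0.6328, -0.2909, 0.2107]
tool_rot: [-3.14, -0.001, -1.419]
wrist_force: [0.1, 0.1, -1.3]
grip_width: 0.0431
finger_force: 62.7
```

Run:
```python
from h import *
print(togo([.50,.0,.21]),robot.state()["position"])
```

```text
(array([-3.077e-01,  8.710e-02,  2.000e-04]), array([-3.14020018e+00, -1.16846137e-03, -1.41850281e+00])) [ 0.63277798 -0.29092859  0.21070793]
```

Call:
move_arm(series=[[0,[-0.05,0.015,0],0.18],[0,[-0.1,0.03,0],0.36],[0,[-0.15,0.044,0],0.54],[0,[-0.2,0.059,0],0.72],[0,[-0.25,0.074,0],0.9],[0,[-0.3077,0.0871,0],1.08],[0,[-0.3077,0.0871,0],1.26],[0,[-0.3077,0.0871,0],1.44],[0,[-0.3077,0.0871,0],1.62],[0,[-0.3077,0.0871,0],1.8]])

```text
time_s: 26.42
position: [0.4984, 0.0008, 0.207]
tool_rot: [3.141, -0.004, 3.059]
wrist_force: [-0.1, 0.7, -1.2]
grip_width: 0.0431
finger_force: 62.6
```

Call:
move_arm(series=[[0,[0,0,0],0.17],[0,[0,0,0],0.34],[0,[0,0,0],0.34],[0,[0,0,0],0.34]])

```text
time_s: 26.92
position: [0.499, 0.0006, 0.2084]
tool_rot: [-3.141, -0.002, 2.728]
wrist_force: [-0.3, -0.9, -1.3]
grip_width: 0.0433
finger_force: 62.6
```

```bash
python3 edge.py pics/s6.png
```

```text
[0.49910941 0.00059794 0.20875391] [-3.14145848e+00 -1.45404164e-03  2.72785240e+00] 263 162 [25.73122897 23.53837801]
8.0 None | 9.0 None | 10.0 (31.25, 32.75) | 11.0 (27.5, 33.0) | 12.0 (23.75, 37.75) | 13.0 (19.5, 38.25) | 14.0 (18.5, 38.75) | 15.0 (18.0, 39.75) | 16.0 (18.25, 40.0) | 17.0 (18.25, 40.5) | 18.0 (18.75, 41.25) | 19.0 (19.25, 41.75) | 20.0 (20.25, 41.5) | 21.0 (18.75, 41.0) | 22.0 (18.75, 40.5) | 23.0 (17.0, 40.0) | 24.0 (16.0, 39.25) | 25.0 (16.0, 38.75) | 26.0 (16.5, 37.75) | 27.0 (17.0, 36.75) | 28.0 (19.0, 35.0) | 29.0 (18.75, 33.75) | 30.0 (18.25, 33.0) | 31.0 (19.0, 33.0) | 32.0 (19.75, 33.0) | 
0.35 [36.4 15.7] [39.3 22.2] [12.2 24.9] [15.2 31.3]
0.45 [35.5 14.8] [39.1 21. ] [12.4 26.1] [16.1 32.2]
0.55 [34.5 14. ] [38.8 19.8] [12.7 27.3] [17.1 33. ]
0.65 [33.4 13.2] [38.3 18.7] [13.2 28.4] [18.2 33.7]
```

Call:
move_arm(series=[[0,[0,0,0],0.18],[0,[0,0,0],0.36],[0,[0,0,0],0.54],[0,[0,0,0],0.72],[0,[0,0,0],0.9],[0,[0,0,0],1.08],[0,[0,0,0],1.26],[0,[0,0,0],1.44],[0,[0,0,0],1.58],[0,[0,0,0],1.58]])

```text
time_s: 28.22
position: [0.4994, 0.0005, 0.2094]
tool_rot: [-3.141, -0.0, 1.147]
wrist_force: [0.4, -0.3, -1.9]
grip_width: 0.0432
finger_force: 62.6
```

Run:
```python
from h import *
b=robot.capture("scene");cv2.imwrite("pics/s7.png",b)
st=robot.state();X=st["position"]+np.array([0,0,.0165]);p=proj('scene',X);print(st["position"],st["tool_rot"],p)
tx=R.from_euler('xyz',st["tool_rot"]).as_matrix()[:,0]
x,y=int(p[0]-26),int(p[1]-22)
f=cv2.resize(b[y:y+39,x:x+52],(780,585),interpolation=cv2.INTER_CUBIC);cv2.imwrite("pics/edge.png",f);print(x,y)
for th in(.35,.45,.55,.65):
    n=np.cos(th)*np.array([0,0,1])+np.sin(th)*tx; t=np.cos(th)*-tx+np.sin(th)*np.array([0,0,1])
    print(th,*[np.round(15*(np.array(proj('scene',X+s*.0235*t+k*.007*n))-[x,y])) for s in(1,-1) for k in(1,-1)])
```

```text
[0.49943745 0.00052618 0.20942426] [-3.14128075e+00 -4.22352788e-05  1.14917494e+00] (np.float64(288.8989835318891), np.float64(185.17920073259387))
262 163
0.35 [403. 295.] [408. 414.] [399. 255.] [404. 369.]
0.45 [402. 275.] [407. 394.] [400. 274.] [405. 388.]
0.55 [401. 255.] [406. 374.] [401. 293.] [406. 407.]
0.65 [400. 236.] [405. 353.] [402. 313.] [407. 425.]
```

View pics/edge.png

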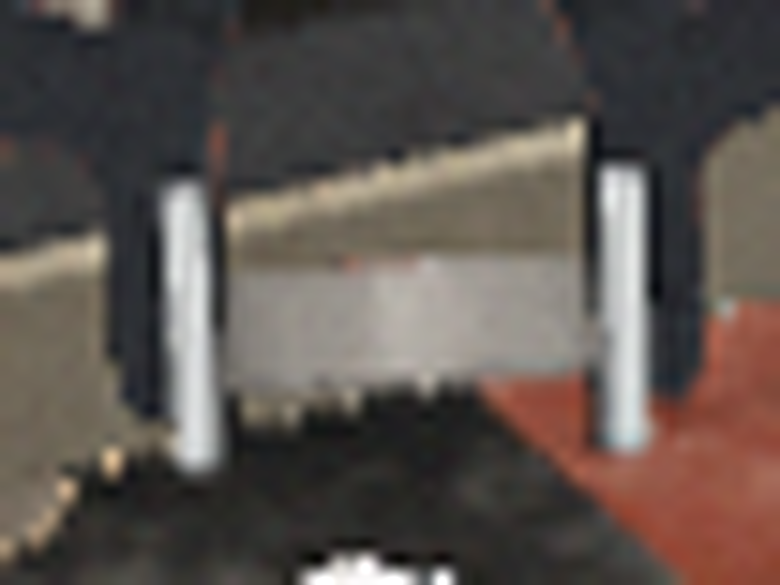

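The edge-on view shows the bearing as a plain band, rows 258–382. That's 124 px high, against 119 for exactly edge-on at 0.45 rad. So the tilt is 0.45 ± 0.03, and the centre is 18.4 mm above the TCP. I'll sharpen the lens angle from the ring's minor-axis direction.

Run:
```python
from h import *
L=np.array([.5558,.1578,.0930])
for t in(.4,.45,.5,.55,.6,.65):
    d=R.from_euler('z',.032).apply([-np.sin(t),0,np.cos(t)])
    for n in('scene',):
        v=np.array(proj(n,L+.02*d))-np.array(proj(n,L-.02*d)); print(t,n,round(np.degrees(np.arctan2(-v[1],-v[0])),1))
s=cv2.imread("pics/scene0.png")
# housing / barrel edges directions near lens
g=cv2.cvtColor(s,cv2.COLOR_BGR2GRAY)[180:252,260:330]
g=cv2.resize(g,None,fx=6,fy=6,interpolation=cv2.INTER_CUBIC)
l=cv2.createLineSegmentDetector().detect(g)[0][:,0]
for a in l:
    ln=np.hypot(a[2]-a[0],a[3]-a[1]); an=np.degrees(np.arctan2(a[3]-a[1],a[2]-a[0]))%180
    if ln>40 and 35<an<70: print(np.round(a/6+[260,180,260,180],1),round(ln/6,1),round(an,1))
t=cv2.imread("pics/scene0.png")[196:220,274:296]
for thr in(150,170,200):
    G=cv2.resize(cv2.cvtColor(t,cv2.COLOR_BGR2GRAY),None,fx=4,fy=4,interpolation=cv2.INTER_CUBIC)
    for c in cv2.findContours((G>thr).astype(np.uint8),cv2.RETR_CCOMP,cv2.CHAIN_APPROX_NONE)[0]:
        if len(c)>60: e=cv2.fitEllipse(c);print(thr,np.round(e[1],1),round(e[2],1))
```

```text
0.4 scene 61.5
0.45 scene 58.0
0.5 scene 54.5
0.55 scene 50.9
0.6 scene 47.4
0.65 scene 43.8
[301.8 209.8 291.6 200.9] 13.6 41.2
[312.1 221.7 301.2 209.2] 16.5 48.9
[315.7 236.7 307.8 229.5] 10.7 42.6
[276.9 215.3 281.8 220.5] 7.1 47.0
[289.4 229.  282.4 221.8] 10.0 45.8
[287.2 224.5 292.5 230.5] 8.0 48.5
[311.2 205.1 318.9 211.8] 10.2 41.0
[275.7 239.1 282.7 246.4] 10.2 46.0
[294.  239.7 288.8 234.3] 7.5 46.1
150 [47.3 71.5] 3.1
150 [40.7 60.7] 49.4
150 [26.9 44.7] 48.3
170 [51.3 71.4] 6.1
170 [39.9 59.5] 50.3
170 [27.4 45.4] 47.4
200 [12.1 41.4] 43.3
200 [36.1 54.3] 50.7
```

The lens tilt comes out at about 0.585 rad, so I need about +0.13 more. I'll press once more, 4 mm nearer the cup so the edge cannot slip off.

Run:
```python
from h import *
print(togo([.6303,-.2753,.21]))
```

```text
(array([-0.1981,  0.2323, -0.0007]), array([-3.14128075e+00, -4.22352788e-05,  1.14917494e+00]))
```

Call:
move_arm(series=[[0,[-0.04,0.046,0],-0.18],[0,[-0.08,0.093,0],-0.36],[0,[-0.12,0.14,0],-0.54],[0,[-0.16,0.186,0],-0.72],[0,[-0.1981,0.2323,0],-0.9],[0,[-0.1981,0.2323,0],-1.08],[0,[-0.1981,0.2323,0],-1.26],[0,[-0.1981,0.2323,0],-1.44],[0,[-0.1981,0.2323,0],-1.62],[0,[-0.1981,0.2323,0],-1.8]])

```text
time_s: 29.52
position: [0.6292, -0.2758, 0.2092]
tool_rot: [3.141, -0.0, 2.955]
wrist_force: [0.3, 0.7, -1.2]
grip_width: 0.0429
finger_force: 62.6
```

Call:
move_arm(series=[[0,[0,0,0],-0.18],[0,[0,0,0],-0.36],[0,[0,0,0],-0.54],[0,[0,0,0],-0.72],[0,[0,0,0],-0.9],[0,[0,0,0],-1.08],[0,[0,0,0],-1.26],[0,[0,0,0],-1.44],[0,[0,0,0],-1.62],[0,[0,0,0],-1.8]])

```text
time_s: 30.78
position: [0.6291, -0.2758, 0.2092]
tool_rot: [3.141, 0.0, -1.528]
wrist_force: [-0.3, -0.5, -0.4]
grip_width: 0.0431
finger_force: 62.7
```

Run:
```python
from h import *
print(togo([.6303,-.2753,.032]))
```

```text
(array([-0.0004, -0.0012,  0.1772]), array([ 3.14120139e+00,  4.40475002e-04, -1.52795904e+00]))
```

Call:
move_arm(series=[[0,[0,-0.001,0.05],-0.116],[0,[0,-0.001,0.11],-0.116],[0,[0,-0.001,0.16],-0.116],[0,[0,-0.001,0.174],-0.116],[0,[0,-0.001,0.177],-0.116],[0,[0,-0.001,0.178],-0.116],[0,[0,-0.001,0.178],-0.116]])

```text
time_s: 31.65
position: [0.6314, -0.2766, 0.0339]
tool_rot: [-3.139, -0.002, -1.422]
wrist_force: [0.5, -0.2, -1.2]
grip_width: 0.0429
finger_force: 62.6
```

Call:
move_arm(series=[[0,[0,0,0.001],0],[0,[0,0,0.002],0],[0,[0,0,0.002],0]])

```text
time_s: 32.02
position: [0.6302, -0.2758, 0.0296]
tool_rot: [3.142, 0.0, -1.422]
wrist_force: [0.4, -1.0, -0.8]
grip_width: 0.0432
finger_force: 62.6
```

Call:
move_arm(series=[[0,[0,0,0.001],0],[0,[0,0,0.002],0],[0,[0,0,0.002],0]])

```text
time_s: 32.4
position: [0.6301, -0.2757, 0.0275]
tool_rot: [3.141, 0.0, -1.422]
wrist_force: [-0.5, 0.9, -0.7]
grip_width: 0.043
finger_force: 62.6
```

Call:
move_arm(series=[[0,[0,0,0.001],0],[0,[0,0,0.002],0],[0,[0,0,0.002],0]])

```text
time_s: 32.78
position: [0.6302, -0.2758, 0.0255]
tool_rot: [-3.142, 0.0, -1.422]
wrist_force: [0.4, 0.8, -0.7]
grip_width: 0.0431
finger_force: 62.6
```

Call:
move_arm(series=[[0,[0,0,0.002],0],[0,[0,0,0.004],0],[0,[0,0,0.004],0]])

```text
time_s: 33.15
position: [0.6313, -0.2771, 0.0238]
tool_rot: [-3.139, -0.003, -1.423]
wrist_force: [-1.4, -1.8, 10.2]
grip_width: 0.0435
finger_force: 63.8
```

Call:
move_arm(series=[[0,[-0.001,0,0.002],0],[0,[-0.001,0,0.003],0],[0,[-0.001,0,0.003],0]])

```text
time_s: 33.52
position: [0.632, -0.2773, 0.023]
tool_rot: [-3.138, -0.005, -1.423]
wrist_force: [-4.9, -3.9, 19.3]
grip_width: 0.0432
finger_force: 64.9
```

Call:
move_arm(series=[[0,[-0.001,0,0.002],0],[0,[-0.001,0,0.003],0],[0,[-0.001,0,0.003],0]])

```text
time_s: 33.9
position: [0.6322, -0.2771, 0.0203]
tool_rot: [-3.137, -0.007, -1.423]
wrist_force: [-3.4, -5.8, 18.7]
grip_width: 0.043
finger_force: 66.2
```

Call:
move_arm(series=[[0,[0.002,0,-0.015],0],[0,[0.004,0,-0.05],0],[0,[0.004,0,-0.1],0],[0,[0.004,0,-0.15],0],[0,[0.004,0,-0.195],0],[0,[0.004,0,-0.195],0],[0,[0.004,0,-0.195],0]])

```text
time_s: 34.78
position: [0.6302, -0.2775, 0.2096]
tool_rot: [3.141, 0.001, -1.422]
wrist_force: [0.1, -0.3, -2.0]
grip_width: 0.0431
finger_force: 64.1
```

Run:
```python
from h import *
print(togo([.4994,.0005,.2094]),robot.state()["position"])
```

```text
(array([-0.2943,  0.0882,  0.0006]), array([ 3.14072687e+00,  1.10237343e-03, -1.42224956e+00])) [ 0.63023736 -0.27751566  0.20960235]
```

Call:
move_arm(series=[[0,[-0.05,0.015,0],0.186],[0,[-0.1,0.03,0],0.372],[0,[-0.15,0.044,0],0.558],[0,[-0.2,0.059,0],0.744],[0,[-0.25,0.074,0],0.93],[0,[-0.2943,0.0882,0],1.116],[0,[-0.2943,0.0882,0],1.302],[0,[-0.2943,0.0882,0],1.488],[0,[-0.2943,0.0882,0],1.674],[0,[-0.2943,0.0882,0],1.86]])

```text
time_s: 36.02
position: [0.4987, 0.0006, 0.2085]
tool_rot: [3.141, -0.003, 2.995]
wrist_force: [-0.8, -1.2, -1.4]
grip_width: 0.0429
finger_force: 64.0
```

Call:
move_arm(series=[[0,[0,0,0],0.186],[0,[0,0,0],0.372],[0,[0,0,0],0.558],[0,[0,0,0],0.744],[0,[0,0,0],0.93],[0,[0,0,0],1.116],[0,[0,0,0],1.302],[0,[0,0,0],1.488],[0,[0,0,0],1.674],[0,[0,0,0],1.855]])

```text
time_s: 37.28
position: [0.4987, 0.0005, 0.2085]
tool_rot: [-3.138, 0.0, 1.14]
wrist_force: [-0.1, -0.3, -0.8]
grip_width: 0.0431
finger_force: 64.0
```

Run:
```python
from h import *
b=robot.capture("scene");cv2.imwrite("pics/s8.png",b)
o=cv2.imread("pics/s7.png")
st=robot.state();X=st["position"]+np.array([0,0,.0184]);p=proj('scene',X);print(st["position"],st["tool_rot"],p)
print("finger/pred shift vs s7 (288.9,185.18-)")
for n,i in(("s7",o),("s8",b)):
    hsv=i[176:198,280:300].astype(int); print(n)
    for c in(0,4,8,12,16): print(280+c,[tuple(int(z) for z in v) for v in hsv[:,c,::2]])
```

```text
[0.49868448 0.0005354  0.20851281] [-3.13815729e+00  4.56095362e-04  1.13101957e+00] (np.float64(288.49736867862515), np.float64(184.77542385233596))
finger/pred shift vs s7 (288.9,185.18-)
s7
280 [(128, 165), (129, 169), (95, 122), (82, 105), (85, 109), (124, 138), (134, 144), (134, 145), (136, 148), (133, 143), (133, 142), (134, 143), (120, 130), (97, 116), (81, 100), (46, 58), (30, 30), (34, 32), (34, 36), (36, 36), (34, 39), (44, 49)]
284 [(138, 173), (102, 125), (89, 112), (94, 117), (84, 106), (129, 144), (143, 154), (143, 153), (140, 150), (144, 154), (142, 153), (140, 154), (125, 136), (88, 106), (44, 53), (25, 24), (30, 32), (36, 34), (33, 36), (41, 45), (44, 45), (43, 45)]
288 [(99, 126), (90, 112), (91, 115), (86, 106), (121, 148), (159, 175), (169, 179), (173, 185), (170, 184), (169, 182), (165, 178), (167, 179), (107, 115), (38, 42), (33, 34), (33, 31), (33, 31), (31, 37), (38, 45), (34, 39), (35, 40), (40, 43)]
292 [(90, 110), (89, 113), (89, 115), (85, 111), (136, 150), (152, 164), (156, 169), (158, 171), (161, 174), (156, 171), (154, 167), (145, 159), (98, 107), (39, 
[... 889 characters left out ...]
, (165, 181), (171, 183), (174, 186), (173, 184), (171, 185), (167, 182), (167, 181), (137, 148), (165, 178), (130, 142), (56, 60), (32, 28), (32, 32), (38, 41), (34, 39), (37, 41), (37, 40), (38, 41)]
292 [(90, 111), (92, 116), (82, 109), (149, 164), (159, 172), (159, 173), (161, 177), (164, 176), (162, 177), (157, 173), (152, 165), (122, 133), (124, 137), (99, 105), (44, 49), (29, 29), (37, 36), (39, 41), (44, 45), (51, 53), (45, 49), (48, 49)]
296 [(86, 109), (90, 114), (83, 108), (122, 147), (145, 157), (139, 152), (145, 154), (145, 158), (147, 158), (143, 154), (136, 149), (99, 109), (129, 131), (89, 137), (64, 143), (53, 110), (39, 55), (49, 53), (52, 58), (43, 49), (48, 57), (45, 50)]
```

The band is now 10.3 px high with the underside showing, so the tilt is about 0.56 rad, within 0.03 of the lens. I'll go to the presenting pose.

Run:
```python
from h import *
print(togo([.4963,.1559,.2085]))
```

```text
(array([ 0.1396, -0.0683,  0.0002]), array([-3.13815729e+00,  4.56095362e-04,  1.13101957e+00]))
```

Call:
move_arm(series=[[0,[0.03,-0.015,0],-0.186],[0,[0.06,-0.03,0],-0.372],[0,[0.09,-0.045,0],-0.558],[0,[0.12,-0.06,0],-0.744],[0,[0.1396,-0.0683,0],-0.93],[0,[0.1396,-0.0683,0],-1.116],[0,[0.1396,-0.0683,0],-1.302],[0,[0.1396,-0.0683,0],-1.488],[0,[0.1396,-0.0683,0],-1.674],[0,[0.1396,-0.0683,0],-1.86]])

```text
time_s: 38.58
position: [0.4942, 0.1556, 0.2089]
tool_rot: [-3.141, -0.003, 3.015]
wrist_force: [0.4, 0.0, -1.4]
grip_width: 0.0427
finger_force: 64.0
```

Call:
move_arm(series=[[0,[0,0,0.02],-0.1],[0,[0,0,0.035],-0.183],[0,[0,0,0.045],-0.183],[0,[0,0,0.053],-0.183],[0,[0,0,0.053],-0.183],[0,[0,0,0.053],-0.183]])

```text
time_s: 39.33
position: [0.4953, 0.1556, 0.1581]
tool_rot: [3.142, 0.001, -3.095]
wrist_force: [-0.7, -1.1, -0.6]
grip_width: 0.0431
finger_force: 64.0
```

Run:
```python
from h import *
b=robot.capture("scene");t=robot.capture("top");cv2.imwrite("pics/s9.png",b);cv2.imwrite("pics/t9.png",t)
print(togo([.4963,.1559,.1552]),robot.state()["position"],robot.state()["dq"].round(4))
T=np.array([.5003,.1559,.176]);p=proj('scene',T);print(p)
a=cv2.imread("pics/scene0.png");x,y=int(p[0])-26,int(p[1])-20
f=lambda i:cv2.resize(i[y:y+40,x:x+52].astype(np.float32),None,fx=4,fy=4,interpolation=cv2.INTER_LINEAR)
m=np.abs(f(b)-f(a)).max(2)>40
print(x,y,[(r,float(np.where(m[r*4])[0].min()/4),float(np.where(m[r*4])[0].max()/4)) for r in range(2,40) if m[r*4].any()])
# central symmetric prediction of outline extents at target
n=R.from_euler('z',.032).apply([-np.sin(.56),0,np.cos(.56)]);e1=np.cross(n,[0,1,0]);e1/=np.linalg.norm(e1);e2=np.cross(n,e1)
P=np.array([np.array(proj('scene',T+.0235*(np.cos(k)*e1+np.sin(k)*e2)+s*n))-[x,y] for k in np.linspace(0,6.28,90) for s in(-.007,.007)])
print(P.min(0),P.max(0),P[P[:,0].argmax()],P[P[:,1].argmax()],P[P[:,0].argmin()])
```

```text
(array([-0.0009,  0.0003,  0.0031]), array([ 3.14149837e+00,  9.55035683e-04, -3.09452597e+00])) [0.49543376 0.15556939 0.1582602 ] [ 0.0002  0.0016 -0.0003 -0.001   0.0002 -0.0009]
(np.float64(257.6933256821862), np.float64(177.62562146833136))
231 157 [(2, 13.75, 41.75), (3, 14.75, 41.75), (4, 15.75, 41.75), (5, 17.0, 41.75), (6, 18.0, 41.5), (7, 14.5, 41.0), (8, 13.0, 41.0), (9, 13.0, 41.0), (10, 13.0, 40.75), (11, 13.25, 40.75), (12, 14.25, 40.5), (13, 20.75, 31.0), (14, 14.25, 23.25), (15, 14.25, 23.75), (16, 14.0, 38.0), (17, 14.0, 38.25), (18, 14.0, 38.25), (19, 14.0, 38.25), (20, 14.0, 38.0), (21, 14.0, 37.25), (22, 14.5, 36.75), (23, 14.75, 35.25), (24, 15.5, 35.0), (25, 16.0, 34.75), (26, 17.0, 34.75), (27, 19.0, 34.75), (28, 25.0, 34.75), (29, 25.25, 35.5), (30, 25.25, 35.75), (31, 25.5, 35.5), (32, 26.0, 34.0), (33, 26.5, 30.75)]
[15.20928952  9.69472265] [38.2436043  31.67225149] [38.2436043  18.51782532] [23.7107863  31.67225149] [15.20928952 22.98577913]
```

Call:
move_arm(series=[[0,[-0.001,0,0.002],0.015],[0,[-0.001,0,0.002],0.015],[0,[-0.001,0,0.002],0.015],[0,[-0.001,0,0.002],0.015],[0,[-0.001,0,0.002],0.015],[0,[-0.001,0,0.002],0.015],[0,[-0.001,0,0.002],0.015],[0,[-0.001,0,0.002],0.015]])

```text
time_s: 40.42
position: [0.4961, 0.1556, 0.1557]
tool_rot: [3.142, 0.0, -3.109]
wrist_force: [-0.2, -0.1, -1.6]
grip_width: 0.0435
finger_force: 64.0
```

Run:
```python
from h import *
b=robot.capture("scene");s1=cv2.imread("pics/s1.png");s0=cv2.imread("pics/scene0.png")
r=(slice(325,360),slice(350,390))  # lever & pad
print("lever diff vs latched",cv2.absdiff(b[r],s1[r]).mean(),"vs up",cv2.absdiff(b[r],s0[r]).mean())
st=robot.state();print(st["position"],st["tool_rot"],st["dq"].round(4),st["finger_force"])
```

```text
lever diff vs latched 8.387142857142857 vs up 40.865
[0.49611082 0.15559188 0.15568831] [ 3.14151046e+00  9.82521703e-05 -3.10939160e+00] [ 0.0004  0.0004  0.0018  0.0012 -0.0016  0.0005] 64.01491248092498
```

The lever is still latched, the bearing is still in the gripper and the arm is at the target. I'm handing in.

```bash
python3 -c "
from cell import robot
print(robot.sign_off())"
```

```text
the job is handed in; nothing more can be done
None
```

I handed the job in at about 40 s with the lever latched and the bearing held about 100 mm in front of the lens, its axis within an estimated 0.03 rad of the line of sight (limit 0.15); the sign-off returned no verdict, so I don't know if it passed.

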